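# Load the twine stand and hold the scissors ready

## Task

Get the twine stand ready for tying boxes: lower the full spool of twine over the bare upright spindle, without dropping it, until it sits on the base, and let go. Then draw the scissors out of the sloping wooden block on the same stand and turn them level; finish while still holding them in the gripper, level, raised over the stand at least a hand's breadth higher than the top of the spool, and clear of both. Leave the bare card core, the carton and the juice bottle where they are.

Things in the scene. Friction and masses are not known exactly. Their poses are not given: they have to be found in the camera images.
- twine_stand: fixed twine stand: pale wooden base 130 (x) x 220 (y) x 22 mm with an upright steel spindle at its -y end and a sloping wooden scissors block at its +y end. Origin: on the counter under the middle of the base; z up, x roughly away from the robot. The block leans 35 degrees towards -x: going up, its centre line runs along (-0.574, 0, 0.819) of this frame, in the plane y = +60 mm.
- seat (a point): centre of the spindle's seat (steel washer, 42 mm across) where the spool's bottom comes to rest: 24 mm above the counter, at (0, -55, 24) mm in the stand's frame. The steel spindle rises from it: 17 mm diameter, tip 91 mm above this point, the last 11 mm tapered.
- slot_mouth (a point): middle of the open upper end of the slot in the sloping block, at (-7, 60, 110) mm in the stand's frame. The slot is 18 mm wide in the plane of the lean, 6 mm wide along the stand's y, and runs 100 mm down the block's centre line. The block measures 34 x 28 mm across.
- full_spool: the full spool: straw-coloured twine wound on a brown card core, standing upright and loose. Twine 55 mm diameter, from 6 to 78 mm above the bottom; core 29 mm diameter, 84 mm tall; bore 22 mm, right through. Rigid, about 0.14 kg; grip it round the twine. Origin: centre of the underside; z along its axis, up.
- bare_core: a spent core: a brown card tube without twine, 29 mm diameter, 84 mm tall, standing loose on the counter. Not to be used. Origin: centre of the underside.
- scissors: red-handled scissors, 199 mm, shut, loose, 0.07 kg; blades down in the slot, flat faces looking along the stand's y. Origin near the pivot on one flat face. y runs from tip (-100 mm) to end of handles (+98 mm), z through the thickness (0 to 9), x across (handles 84 mm wide). Blades 15 x 3 mm, to y = +35; the lowest 100 mm are in the slot, with up to 2 degrees of play.
- handle_neck (a point): where to grip the scissors: middle of the handles' neck, 52 mm from the origin towards the handles, halfway through the 9 mm thickness (along the scissors' z). In the slot it lies 52 mm beyond the slot's mouth along the block's centre line, 152 mm above the counter. Axes as the scissors.
- blade_tip (a point): the tip of the scissors' blades, 100 mm from the origin; axes as the scissors.
- gift_carton: bystander: a brown carton 68 x 135 x 62 mm high, loose. Origin: centre of the underside.
- juice: bystander: a green juice bottle, 41 mm diameter, 125 mm tall, standing loose. Origin: centre of the underside.
Not all that is in view belongs to the job. What is shaped like the full_spool but red or yellow is not meant.

How it is judged:
By the outcome, as a careful person would: the job done as asked, in the order asked, and still so for the second after the job is handed in, while the arm keeps its last pose, push and grip.
It also fails if it takes over 53 s, if anything falls off the work surface, if the arm or the gripper's body presses on something with over 40 N, if the wrist force passes 120 N, or if a joint passes its speed limit or range.

## Robot

A 6-joint arm with a two-finger parallel gripper is mounted at the origin on a cart in front of the work surface, level with it; the furniture and walls round the work are solid. World frame = base frame: x ahead of the robot, y to its left, z up, the work surface at z = 0. Lengths are in m, angles in rad, forces in N, time in s.
With the tool pointing down it reaches from about 0.3 to 0.775 m from the base axis. Payload 14.6 kg.
Tool frame: the origin (TCP) lies at the very end of the fingers, on their centre line; the grasp point (between the pads) lies 19 mm behind it; z points along the fingers, y is the line along which they close (so a half turn about z gives the same grasp; the last joint's range is limited). The gripper opens to 94 mm and grips with 3 to 60 N. Pads are 16 mm wide; open, the fingers measure 119 mm over their backs; the gripper's body (75 mm by 177 mm) begins 78 mm behind the grasp point.
Start: joints at [1.256, 0.3, 1.521, -0, 1.321, -0.067], TCP at [0.135, 0.533, 0.205] pointing down, gripper open.
Joint ranges: [-3.03, 3.03], [-0.79, 2.21], [0.23, 2.52], [-1.04, 4.18], [0, 3.07], [-2.55, 2.55]. Speed limits (rad/s): [2.22, 2.22, 2.57, 3.14, 3.14, 3.14].

## Interface

Orientations are given as [roll, pitch, yaw] about the fixed x, y, z axes, in that order (R = Rz(yaw) Ry(pitch) Rx(roll)).
In Python, from station import * gives the robot as it stands.
- The arm moves only by the tool jog_arm, never from a script. Its argument "rows" is a list of rows, each a list of 3 entries, a list of its own where there are three numbers: the shift along the tool's x, y, z in m, then the turn about the tool's z in degrees, then the finger opening in m, from 0 to 0.094. A call has 1 to 12 rows; each row shifts and turns the commanded pose from where the row before left it, along the tool's axes as they then stand; what a row does not reach is not made up. A row lasts 1/12 s, in which the tool goes at most 41.7 mm and 7.16 degrees, less where a joint would pass 70% of its speed; a pose out of reach is approached as far as the arm can. A call is refused whole if a number of a shift passes 0.0417 or a number of a turn 7.16, either way. A call with a gripper value outside its range is refused whole. The fingers move at their own pace and stop on an object; "squeeze" is the grip in N (left out, the last holds). Time passes only in rows, so rows that do not move let the fingers close. It gives the time, the measured TCP pose, the force, the opening and the grip force at its end, in the units of the state.
- get_obs(): the state, without advancing time (a new reading comes with each control period).
- camera(name): name is "side" or "top"; returns a dict with "image" (480x640x3 uint8, red, green, blue), "range_z" (480x640 float32, m along the optical axis (not along the pixel's ray), 0 where there is no reading), "K" (3x3 intrinsics, pixels), "k1" (the pictures are not rectified: a ray, as slopes to the right and down, at radius r is drawn at 1 + k1 r^2 times it, then the intrinsics apply), "world_from_camera" (4x4, takes a point from camera to world coordinates). Camera axes: x right, y up, looking along -z (the intrinsics and any distortion apply to the point x, -y, -z); pixel columns grow to the right and rows downward; lengths in m; the calibration is good to about 2 mm. A picture is of the moment at which its call begins.
- hand_in(): hands the job in; it is judged then, once.
Trained networks look in a picture, given as the dict that the camera call returned (one of the last four; its "shot" number tells which), for a name from the list of things; names that differ only in an ending like _2 or _b are one class to them, and where a whole thing is asked for, a point or a joint stands for the part that bears it (a point fixed in the world has none). Each returns a list of dicts, best first, with "p" (0 to 1); they miss things now and then, are a little off and sometimes report something else, mostly with a low value. They report only what shows in the picture. A call takes as long as a camera call. They do not tell look-alikes from the thing itself.
- search_frame(label, picture): "at" ([column, row] as shares, 0 to 1, of the picture: columns of its width, rows of its height, amid what is visible of it).
- spot_point(label, picture): "at" ([column, row] as shares, 0 to 1, of the picture: columns of its width, rows of its height: a listed point, or the origin of a listed thing).
The state is a dict: "time_s": time; "qpos": joint angles; "joint_vel": joint speeds; "tau": joint torques, N m; "ee_pos": TCP position; "eef_rot": TCP orientation; "force": force on the tool from outside, world axes, zero at the start; "moment": the same for the moment, N m; "grip_width": finger opening in m; "grip_force": force on a finger pad.
Only numpy, scipy, OpenCV 4.12 (cv2) and the standard library are available. Lean on these libraries where they do the work, as an engineer would, in place of code of your own. Each camera call takes 0.05 s, during which the arm holds its last target. There are 200 camera calls.

## Working session

There is one attempt and no reset: what is moved stays moved. The work goes in short steps, Python scripts to look and compute and a tool call to move; the robot and the scene stay as the last step left them, time stands still between calls to the robot, and variables do not carry over. Pictures are saved under pics/ and viewed, at most 10 in all, crops included, and the job is handed in when it is done.

Besides the shell and the picture viewer there is one more tool, called after "Emit:" as name([rows], argument=value, ...), one row to a line, values as JSON. jog_arm: Moves the arm, as the interface text tells. Its arguments: {"type":"object","properties":{"rows":{"type":"array","items":{"type":"array"}},"squeeze":{"type":"number"}},"required":["rows"]}

```bash
mkdir -p pics; cat > h.py <<'E'
from station import *
import numpy as np, cv2
def ray(c,at):
    K=np.array(c["K"]);u=np.array(at)*[640,480]
    d=np.array([(u[0]-K[0,2])/K[0,0],(u[1]-K[1,2])/K[1,1]]);s=d.copy()
    for _ in range(20): s=d/(1+c["k1"]*(s@s))
    T=np.array(c["world_from_camera"]);v=T[:3,:3]@np.array([s[0],-s[1],-1]);return T[:3,3],v
def deproj(c,at):
    u=(np.array(at)*[640,480]).astype(int);z=c["range_z"][min(u[1],479),min(u[0],639)];o,v=ray(c,at);return o+v*z
def onz(c,at,z):
    o,v=ray(c,at);return o+v*(z-o[2])/v[2]
def tri(c1,a1,c2,a2):
    o1,v1=ray(c1,a1);o2,v2=ray(c2,a2);t=np.linalg.lstsq(np.c_[v1,-v2],o2-o1,rcond=None)[0]
    p,q=o1+v1*t[0],o2+v2*t[1];return (p+q)/2,np.linalg.norm(p-q)
def cloud(c):
    K=np.array(c["K"]);jj,ii=np.meshgrid(np.arange(640)+.5,np.arange(480)+.5)
    d=np.stack([(jj-K[0,2])/K[0,0],(ii-K[1,2])/K[1,1]],-1);s=d.copy()
    for _ in range(20): s=d/(1+c["k1"]*(s**2).sum(-1,keepdims=True))
    z=c["range_z"];P=np.stack([s[...,0]*z,-s[...,1]*z,-z],-1);T=np.array(c["world_from_camera"]);return P@T[:3,:3].T+T[:3,3]
def save(c,n): cv2.imwrite("pics/"+n,cv2.cvtColor(c["image"],cv2.COLOR_RGB2BGR))
E
python3 - <<'E'
from h import *
np.set_printoptions(precision=4,suppress=True)
a=camera("side");b=camera("top");save(a,"s0.png");save(b,"t0.png")
for n,c in(("side",a),("top",b)):
    print(n,c["world_from_camera"],c["K"],c["k1"])
    for l in["twine_stand","seat","slot_mouth","full_spool","bare_core","scissors","handle_neck","blade_tip","gift_carton","juice"]:
        for r in spot_point(l,c)[:4]: print(l,round(r["p"],2),np.array(r["at"])*[640,480],deproj(c,r["at"]))
o=get_obs();print(o["ee_pos"],o["eef_rot"],o["grip_width"])
E
```

```text
side [[ 0.9974  0.0273 -0.0671  0.4557]
 [-0.072   0.4835 -0.8724 -0.8732]
 [ 0.0086  0.8749  0.4842  0.5873]
 [ 0.      0.      0.      1.    ]] [[468.9498   0.     316.451 ]
 [  0.     468.9498 243.5089]
 [  0.       0.       1.    ]] -0.027240100296582644
twine_stand 0.86 [345.728 249.12 ] [0.5995 0.0875 0.0368]
twine_stand 0.17 [283.968 213.408] [0.4554 0.3073 0.0304]
seat 0.89 [350.976 253.296] [0.6129 0.0889 0.024 ]
slot_mouth 0.66 [340.416 201.888] [0.5983 0.2052 0.107 ]
full_spool 0.97 [387.392 362.592] [ 0.6203 -0.2984  0.0381]
full_spool 0.92 [245.696 353.52 ] [ 0.3823 -0.2459  0.024 ]
full_spool 0.71 [327.616 397.104] [ 0.5148 -0.3597  0.0309]
full_spool 0.65 [331.52 352.32] [ 0.5248 -0.3096  0.0762]
bare_core 0.8 [303.424 334.8  ] [ 0.486  -0.1793  0.0049]
bare_core 0.25 [279.68  214.176] [0.4433 0.3252 0.0199]
scissors 0.67 [337.984 199.104] [0.592  0.2063 0.1143]
handle_neck 0.7 [325.888 185.088] [0.5601 0.1998 0.1553]
gift_carton 0.76 [278.72  213.984] [0.4406 0.3261 0.0201]
juice 0.77 [400.704 324.48 ] [ 0.6728 -0.1768  0.0183]
top [[ 0.0042  0.9932 -0.1161  0.397 ]
 
[... 386 characters left out ...]
t_mouth 0.36 [451.52 258.  ] [ 0.5161 -0.342   0.0048]
full_spool 0.92 [422.72  209.424] [ 0.6209 -0.2597  0.08  ]
full_spool 0.63 [446.784 260.88 ] [ 0.5037 -0.3141  0.0721]
full_spool 0.6 [402.304 247.488] [ 0.5336 -0.2123  0.0754]
bare_core 0.56 [379.2  275.52] [ 0.4691 -0.1579  0.0842]
scissors 0.5 [213.12  217.824] [0.5826 0.2018 0.1881]
handle_neck 0.71 [210.304 226.416] [0.5629 0.2055 0.1988]
blade_tip 0.7 [266.496 218.88 ] [0.5931 0.0955 0.1077]
gift_carton 0.85 [152.32  283.008] [0.4509 0.358  0.0609]
gift_carton 0.43 [373.12  188.976] [ 0.6658 -0.1453  0.0902]
juice 0.69 [370.112 190.512] [ 0.6661 -0.1406  0.0705]
[0.1349 0.5332 0.2055] [-3.1416 -0.      2.8938] 0.09374802700470905
```

View pics/s0.png

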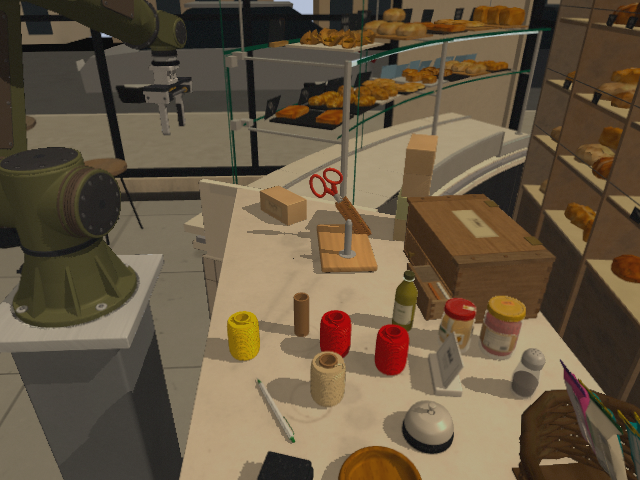

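View pics/t0.png

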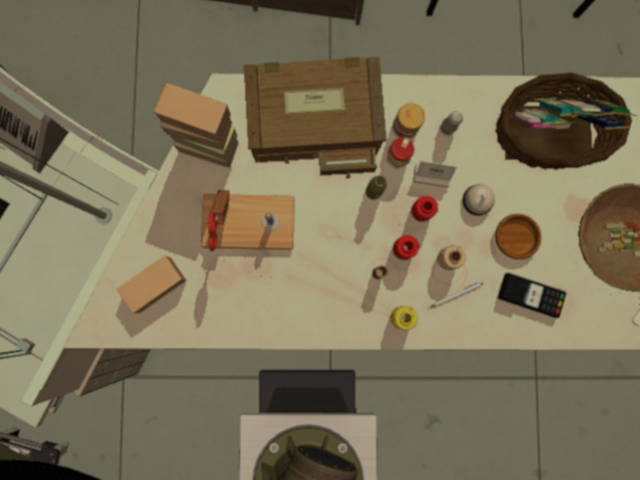

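The side view shows four spool-shaped things. Yellow is at (243,335), red at (336,333) and (392,350), and straw at (327,378). The bare core is at (302,314), and the stand with spindle and scissors is around (345,245). In the top view the straw spool is at (453,257), the reds at (425,208) and (406,247), the yellow at (404,318) and the core at (379,272). By the description I choose the straw one, and I'll check it in a crop while measuring.

```bash
python3 - <<'E'
from h import *
np.set_printoptions(precision=4,suppress=True)
a=camera("side");b=camera("top")
cv2.imwrite("pics/crop1.png",cv2.cvtColor(np.hstack([cv2.resize(a["image"][300:430,220:420],(400,260)),cv2.resize(b["image"][190:320,360:560],(400,260))]),cv2.COLOR_RGB2BGR))
B=cloud(b);A=cloud(a)
def reg(P,c,r,z0,z1):
    m=(abs(P[...,0]-c[0])<r)&(abs(P[...,1]-c[1])<r)&(P[...,2]>z0)&(P[...,2]<z1);return P[m],m
for n,P in(("top",B),("side",A)):
    q,_=reg(P,(.505,-.32),.04,.068,.11)
    if len(q):
        (c,r)=cv2.minEnclosingCircle(q[:,:2].astype(np.float32));print(n,"spool",len(q),q.mean(0),c,r,q[:,2].max())
    # side wall circle fit
    q,_=reg(P,(.505,-.32),.05,.015,.072)
    M=np.c_[2*q[:,:2],np.ones(len(q))];s=np.linalg.lstsq(M,(q[:,:2]**2).sum(1),rcond=None)[0];print("wall",len(q),s[:2],np.sqrt(s[2]+s[:2]@s[:2]))
    q,_=reg(P,(.605,.1),.03,.04,.13);print("spindle",len(q),np.median(q,0),q[:,2].max())
    for lo,hi in((.04,.07),(.07,.1),(.1,.13)):
        k=q[(q[:,2]>lo)&(q[:,2]<hi)];print("  ",lo,len(k),k.mean(0) if len(k) else 0)
    q,m=reg(P,(.6,.15),.16,.016,.028);mm=(m*255).astype(np.uint8)
    (c,wh,ang)=cv2.minAreaRect(q[:,:2].astype(np.float32));print("base",len(q),c,wh,ang)
    np.save(n+"base.npy",q)
    img=a["image"] if n=="side" else b["image"]
    red=(img[...,0]>130)&(img[...,1]<60)&(P[...,1]>.12)&(P[...,1]<.3)&(P[...,2]>.09)
    q=P[red];print("red",len(q),q.min(0),q.max(0),q.mean(0))
q,_=reg(B,(.85,.0),.15,.03,.5);print("crate",q.min(0),q.max(0))
q,_=reg(B,(.75,.27),.06,.05,.5);print("stack",q.min(0),q.max(0))
q,_=reg(B,(.42,.35),.1,.05,.5);print("carton",q.min(0),q.max(0))
E
```

```text
top spool 386 [ 0.5116 -0.3291  0.0774] (0.5126128792762756, -0.3300669491291046) 0.02759559452533722 0.0891443548856321
wall 210 [ 0.5099 -0.3241] 0.021320171875724343
spindle 75 [0.5948 0.0887 0.1041] 0.1182703174809141
   0.04 15 [0.5935 0.0875 0.0541]
   0.07 17 [0.5928 0.0888 0.0853]
   0.1 43 [0.598  0.0897 0.1091]
base 4139 (0.6022449731826782, 0.15256839990615845) (0.28039732575416565, 0.3460005819797516) 82.9457778930664
red 132 [0.5249 0.2013 0.1254] [0.5962 0.2104 0.2003] [0.5606 0.2053 0.1797]
side spool 735 [ 0.5168 -0.3389  0.0765] (0.5179597735404968, -0.33377712965011597) 0.027234308421611786 0.08463326842820096
wall 980 [ 0.517  -0.3374] 0.023328329613218755
spindle 199 [0.6035 0.0841 0.0781] 0.11440425274004012
   0.04 80 [0.6039 0.0841 0.0551]
   0.07 80 [0.6035 0.0841 0.085 ]
   0.1 39 [0.6036 0.0852 0.1068]
base 2116 (0.6055243015289307, 0.16947588324546814) (0.2771306037902832, 0.3115115463733673) 89.4584732055664
red 156 [0.5247 0.1964 0.1238] [0.6012 0.2088 0.1973] [0.5636 0.2023 0.1623]
crate [ 0.7012 -0.15    0.03  ] [0.9604 0.1474 0.1595]
stack [0.7402 0.2101 0.0503] [0.81   0.321  0.2558]
carton [0.3835 0.2909 0.0502] [0.5127 0.4405 0.0702]
```

View pics/crop1.png

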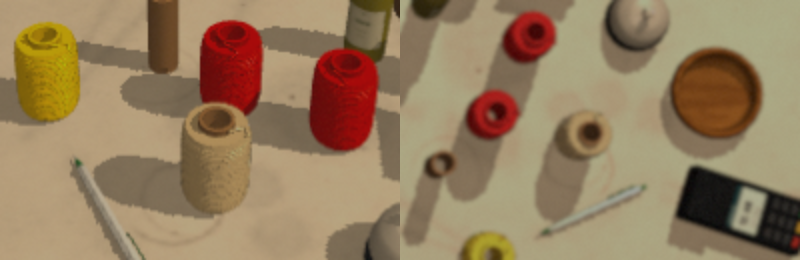

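The crop confirms the straw spool (side pixel 327,378; top pixel 453,257), with twine on a brown core. First I turn the tool so the fingers close along world x, then travel.

Emit:
jog_arm([
  [[0, 0, -0.01], 7.16, 0.094],
  [[0, 0, -0.01], 7.16, 0.094],
  [[0, 0, -0.01], 7.16, 0.094],
  [[0, 0, 0], 7.16, 0.094],
  [[0, 0, 0], 7.16, 0.094],
  [[0, 0, 0], 7.16, 0.094],
  [[0, 0, 0], 7.16, 0.094],
  [[0, 0, 0], 7.16, 0.094],
  [[0, 0, 0], 7.16, 0.094],
  [[0, 0, 0], 7.16, 0.094],
  [[0, 0, 0], 4.2, 0.094],
  [[0, 0, 0], 0, 0.094],
], squeeze=25)

```text
time_s: 2.2
ee_pos: [0.1349, 0.5332, 0.2354]
eef_rot: [-3.142, 0.0, 1.567]
force: [-0.0, 0.2, -0.6]
grip_width: 0.0941
grip_force: 0.0
```

```bash
python3 - <<'E'
from h import *
np.set_printoptions(precision=4,suppress=True)
b=camera("top");a=camera("side")
for n,c in(("top",b),("side",a)):
    P=cloud(c);hsv=cv2.cvtColor(c["image"],cv2.COLOR_RGB2HSV)
    m=(abs(P[...,0]-.6)<.12)&(abs(P[...,1]-.145)<.17)&(P[...,2]>.010)&(P[...,2]<.032)&(hsv[...,1]>90)
    k,l,st,_=cv2.connectedComponentsWithStats(m.astype(np.uint8));i=1+st[1:,4].argmax();q=P[l==i]
    print(n,st[i],cv2.minAreaRect(q[:,:2].astype(np.float32)),np.percentile(q,[1,99],axis=0))
    # edges: x extremes per y bin, y extremes per x bin
    ys=np.arange(q[:,1].min()+.015,q[:,1].max()-.015,.005);lo=[];hi=[]
    for y in ys:
        s=q[abs(q[:,1]-y)<.003]; lo.append([y,s[:,0].min()]);hi.append([y,s[:,0].max()])
    for e in(lo,hi):
        e=np.array(e);f=np.polyfit(e[:,0],e[:,1],1);r=abs(e[:,1]-np.polyval(f,e[:,0]));g=r<np.median(r)*2;f=np.polyfit(e[g,0],e[g,1],1);print("x=",f,"slope deg",np.degrees(np.arctan(f[0])))
    img=c["image"].astype(int);red=(img[...,0]>120)&(img[...,1]<70)&(P[...,1]>.15)&(P[...,1]<.25)&(P[...,2]>.12);q=P[red]
    f=np.polyfit(q[:,0],q[:,1],1);print("red plane y(x)",f,np.degrees(np.arctan(f[0])),q.mean(0))
E
```

```text
top [ 216  194   79   56 3610] ((0.5996565818786621, 0.12754853069782257), (0.18409845232963562, 0.13168984651565552), 89.12705993652344) [[0.5351 0.0371 0.0138]
 [0.6626 0.2151 0.0281]]
x= [0.0177 0.5322] slope deg 1.0122818817437698
x= [0.0201 0.6604] slope deg 1.1488985549898483
red plane y(x) [-0.0118  0.2118] -0.678212304668474 [0.5592 0.2052 0.1771]
side [ 317  224   61   47 2050] ((0.6103731393814087, 0.14257287979125977), (0.22299544513225555, 0.1402607560157776), 88.93700408935547) [[0.5405 0.0331 0.0112]
 [0.6704 0.2498 0.0294]]
x= [0.0179 0.5387] slope deg 1.0253219258733823
x= [0.0132 0.6658] slope deg 0.7560237843872881
red plane y(x) [-0.0255  0.2166] -1.461453980227903 [0.5627 0.2023 0.1615]
```

Emit:
jog_arm([
  [[-0.036, 0.016, 0], 0, 0.094],
  [[-0.036, 0.016, 0], 0, 0.094],
  [[-0.036, 0.016, 0], 0, 0.094],
  [[-0.036, 0.016, 0], 0, 0.094],
  [[-0.036, 0.016, 0], 0, 0.094],
  [[-0.036, 0.016, 0], 0, 0.094],
  [[-0.036, 0.016, 0], 0, 0.094],
  [[-0.036, 0.016, 0], 0, 0.094],
  [[-0.036, 0.016, 0], 0, 0.094],
  [[-0.036, 0.016, 0], 0, 0.094],
  [[-0.036, 0.016, 0], 0, 0.094],
  [[-0.036, 0.016, 0], 0, 0.094],
])

```text
time_s: 3.3
ee_pos: [0.3272, 0.0993, 0.2358]
eef_rot: [3.14, -0.0, 1.574]
force: [0.7, 0.6, 0.2]
grip_width: 0.0939
grip_force: 0.0
```

Emit:
jog_arm([
  [[-0.036, 0.016, 0], 0, 0.094],
  [[-0.036, 0.016, 0], 0, 0.094],
  [[-0.036, 0.016, 0], 0, 0.094],
  [[-0.036, 0.016, 0], 0, 0.094],
  [[-0.036, 0.016, 0], 0, 0.094],
  [[-0.036, 0.016, 0], 0, 0.094],
  [[-0.036, 0.016, 0], 0, 0.094],
  [[-0.036, 0.016, 0], 0, 0.094],
  [[-0.036, 0.016, 0], 0, 0.094],
  [[-0.036, 0.016, 0], 0, 0.094],
  [[-0.036, 0.016, 0], 0, 0.094],
  [[-0.036, 0.016, 0], 0, 0.094],
])

```text
time_s: 4.3
ee_pos: [0.5193, -0.3328, 0.2353]
eef_rot: [3.142, -0.0, 1.574]
force: [0.8, 0.4, 1.4]
grip_width: 0.0938
grip_force: 0.0
```

Emit:
jog_arm([
  [[0, 0, 0], 0, 0.094],
  [[0, 0, 0], 0, 0.094],
])

```text
time_s: 4.47
ee_pos: [0.5188, -0.332, 0.2339]
eef_rot: [-3.14, -0.001, 1.572]
force: [-0.8, 0.4, 0.9]
grip_width: 0.0939
grip_force: 0.0
```

Emit:
jog_arm([
  [[0, -0.004, 0.03], 0, 0.094],
  [[0, 0, 0.03], 0, 0.094],
  [[0, 0, 0.03], 0, 0.094],
  [[0, 0, 0.03], 0, 0.094],
  [[0, 0, 0.025], 0, 0.094],
  [[0, 0, 0.025], 0, 0.094],
  [[0, 0, 0.012], 0, 0.094],
  [[0, 0, 0.01], 0, 0.094],
  [[0, 0, 0], 0, 0.094],
])

```text
time_s: 5.22
ee_pos: [0.5146, -0.33, 0.0426]
eef_rot: [-3.14, -0.001, 1.572]
force: [0.3, -0.1, -0.0]
grip_width: 0.0942
grip_force: 0.0
```

Emit:
jog_arm([
  [[0, 0, 0], 0, 0.06],
  [[0, 0, 0], 0, 0.06],
  [[0, 0, 0], 0, 0.06],
  [[0, 0, 0], 0, 0.06],
  [[0, 0, 0], 0, 0.045],
  [[0, 0, 0], 0, 0.045],
  [[0, 0, 0], 0, 0.045],
  [[0, 0, 0], 0, 0.045],
])

```text
time_s: 5.88
ee_pos: [0.515, -0.3309, 0.0437]
eef_rot: [3.141, 0.0, 1.571]
force: [-0.1, 0.3, 1.6]
grip_width: 0.0548
grip_force: 25.0
```

Emit:
jog_arm([
  [[0, 0, -0.01], 0, 0.045],
  [[0, 0, -0.02], 0, 0.045],
  [[0, 0, -0.03], 0, 0.045],
  [[0, 0, -0.03], 0, 0.045],
  [[0, 0, -0.03], 0, 0.045],
  [[0, 0, -0.03], 0, 0.045],
  [[0, 0, -0.02], 0, 0.045],
  [[0, 0, 0], 0, 0.045],
  [[0.02, 0.004, 0], 0, 0.045],
  [[0.03, 0.006, 0], 0, 0.045],
])

```text
time_s: 6.72
ee_pos: [0.5241, -0.2817, 0.2127]
eef_rot: [-3.141, -0.0, 1.568]
force: [-0.0, -0.1, -1.3]
grip_width: 0.0547
grip_force: 25.0
```

Emit:
jog_arm([
  [[0.035, 0.007, 0], 0, 0.045],
  [[0.035, 0.007, 0], 0, 0.045],
  [[0.035, 0.007, 0], 0, 0.045],
  [[0.035, 0.007, 0], 0, 0.045],
  [[0.035, 0.007, 0], 0, 0.045],
  [[0.035, 0.007, 0], 0, 0.045],
  [[0.035, 0.007, 0], 0, 0.045],
  [[0.035, 0.007, 0], 0, 0.045],
  [[0.035, 0.007, 0], 0, 0.045],
  [[0.03, 0.007, 0], 0, 0.045],
  [[0.02, 0.003, 0], 0, 0.045],
  [[0.006, 0.003, 0], 0, 0.045],
])

```text
time_s: 7.72
ee_pos: [0.6005, 0.0932, 0.2125]
eef_rot: [-3.14, -0.0, 1.574]
force: [-0.9, -0.1, -1.9]
grip_width: 0.0548
grip_force: 25.0
```

Emit:
jog_arm([
  [[0, 0, 0.01], 0, 0.045],
  [[0, 0, 0.01], 0, 0.045],
  [[0, 0, 0.01], 0, 0.045],
  [[0, 0, 0], 0, 0.045],
  [[0, 0, 0], 0, 0.045],
])

```text
time_s: 8.13
ee_pos: [0.6005, 0.0891, 0.1825]
eef_rot: [-3.14, 0.0, 1.569]
force: [-1.1, 0.6, -0.9]
grip_width: 0.0547
grip_force: 25.0
```

```bash
python3 - <<'E'
from h import *
np.set_printoptions(precision=4,suppress=True)
a=camera("side");b=camera("top")
I=np.hstack([cv2.resize(a["image"][150:280,290:420],(400,400),interpolation=cv2.INTER_CUBIC),cv2.resize(b["image"][160:290,200:330],(400,400),interpolation=cv2.INTER_CUBIC)])
cv2.imwrite("pics/c2.png",cv2.cvtColor(I,cv2.COLOR_RGB2BGR))
for n,c in(("side",a),("top",b)):
    P=cloud(c);img=c["image"].astype(int)
    for nm,z0,z1 in(("spindle",.035,.095),("spool",.148,.2)):
        m=(abs(P[...,0]-.602)<.045)&(abs(P[...,1]-.09)<.045)&(P[...,2]>z0)&(P[...,2]<z1);q=P[m]
        print(n,nm,m.sum(),q.mean(0),q.min(0),q.max(0))
        for row in np.unique(np.where(m)[0]): 
            j=np.where(m[row])[0]; p=P[row,j]; print("   ",row,j.min(),j.max(),(j.min()+j.max())/2,p.mean(0)) if row%4==0 else 0
o=get_obs();print(o["ee_pos"],o["force"])
E
```

```text
side spindle 160 [0.6037 0.0844 0.0656] [0.5961 0.0774 0.0363] [0.6129 0.0937 0.0947]
    228 345 351 348.0 [0.6034 0.0842 0.0933]
    232 345 351 348.0 [0.6038 0.0843 0.0829]
    236 345 351 348.0 [0.6043 0.0848 0.072 ]
    240 344 351 347.5 [0.6037 0.0854 0.0611]
    244 344 350 347.0 [0.6028 0.0847 0.0507]
    248 344 350 347.0 [0.6032 0.0843 0.0401]
side spool 590 [0.6004 0.0677 0.1769] [0.5631 0.0572 0.1483] [0.6411 0.0895 0.1999]
    188 332 367 349.5 [0.5997 0.0764 0.196 ]
    192 335 364 349.5 [0.6005 0.0687 0.1897]
    196 337 361 349.0 [0.5996 0.0667 0.1811]
    200 337 361 349.0 [0.6    0.0668 0.1715]
    204 337 360 348.5 [0.5992 0.0663 0.1622]
    208 340 359 349.5 [0.6016 0.0648 0.1531]<stdin>:10: RuntimeWarning: Mean of empty slice.
  ret = um.true_divide(
Traceback (most recent call last):
ValueError: zero-size array to reduction operation minimum which has no identity
```

View pics/c2.png

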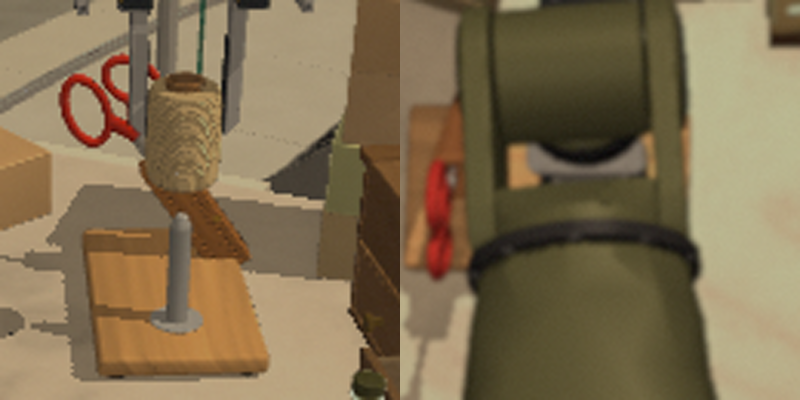

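The side crop shows the spool hanging just above and slightly in front of the spindle (tip near crop pixel 180,215); the arm hides the top view. The measured correction is about +1 mm in x and +3 mm in y.

Emit:
jog_arm([
  [[0.003, 0.001, 0.005], 0, 0.045],
  [[0, 0, 0.01], 0, 0.045],
  [[0, 0, 0.005], 0, 0.045],
  [[0, 0, 0.005], 0, 0.045],
  [[0, 0, 0.004], 0, 0.045],
  [[0, 0, 0], 0, 0.045],
  [[0, 0, 0], 0, 0.045],
])

```text
time_s: 8.82
ee_pos: [0.6019, 0.0932, 0.1543]
eef_rot: [-3.141, 0.0, 1.571]
force: [0.3, 0.5, -0.0]
grip_width: 0.0543
grip_force: 25.0
```

```bash
python3 - <<'E'
from h import *
from scipy.optimize import least_squares
np.set_printoptions(precision=4,suppress=True)
a=camera("side");P=cloud(a);o,_=ray(a,[.5,.5])
for nm,R,z0,z1,w in(("spindle",.0085,.035,.09,.014),("spool",.0275,.125,.17,.045)):
    m=(abs(P[...,0]-.602)<w)&(abs(P[...,1]-.09)<.045)&(P[...,2]>z0)&(P[...,2]<z1);q=P[m]
    f=lambda c:np.hypot(q[:,0]-c[0],q[:,1]-c[1])-R
    s=least_squares(f,[.602,.091],loss="soft_l1",f_scale=.002);print(nm,len(q),s.x,np.median(abs(s.fun)))
for l in("seat","full_spool"):
    for r in spot_point(l,a)[:4]: print(l,r["p"],np.array(r["at"])*[640,480])
o=get_obs();print(o["ee_pos"],o["force"],o["moment"])
E
```

```text
spindle 147 [0.6045 0.0907] 0.0008508687587942499
spool 498 [0.6042 0.0916] 0.0012048409636701094
seat 0.93 [347.968 253.584]
full_spool 0.96 [244.928 355.008]
full_spool 0.93 [331.904 353.712]
full_spool 0.68 [352.832 220.704]
full_spool 0.66 [387.2   364.416]
[0.6021 0.0932 0.1548] [-0.0299 -0.5834 -0.8737] [-0.1168  0.0281 -0.0002]
```

Emit:
jog_arm([
  [[-0.0005, 0, 0.005], 0, 0.045],
  [[0, 0, 0.005], 0, 0.045],
  [[0, 0, 0.005], 0, 0.045],
  [[0, 0, 0], 0, 0.045],
])

```text
time_s: 9.3
ee_pos: [0.6014, 0.0926, 0.138]
eef_rot: [-3.14, 0.0, 1.571]
force: [0.1, 0.8, -0.9]
grip_width: 0.0547
grip_force: 25.0
```

No contact force and the spool is past the tip, so I keep lowering.

Emit:
jog_arm([
  [[0, 0, 0.01], 0, 0.045],
  [[0, 0, 0.01], 0, 0.045],
  [[0, 0, 0.01], 0, 0.045],
  [[0, 0, 0.01], 0, 0.045],
  [[0, 0, 0.01], 0, 0.045],
  [[0, 0, 0.01], 0, 0.045],
  [[0, 0, 0.005], 0, 0.045],
  [[0, 0, 0.002], 0, 0.045],
  [[0, 0, 0], 0, 0.045],
])

```text
time_s: 10.05
ee_pos: [0.6018, 0.0927, 0.0719]
eef_rot: [-3.141, 0.0, 1.571]
force: [0.6, -0.6, -1.7]
grip_width: 0.0547
grip_force: 25.0
```

Emit:
jog_arm([
  [[0, 0, 0.002], 0, 0.045],
  [[0, 0, 0.001], 0, 0.045],
  [[0, 0, 0], 0, 0.045],
])

```text
time_s: 10.3
ee_pos: [0.602, 0.0927, 0.0696]
eef_rot: [3.141, -0.0, 1.571]
force: [-0.2, -0.2, -1.1]
grip_width: 0.0546
grip_force: 25.0
```

Emit:
jog_arm([
  [[0, 0, 0.001], 0, 0.045],
  [[0, 0, 0.001], 0, 0.045],
  [[0, 0, 0], 0, 0.045],
])

```text
time_s: 10.55
ee_pos: [0.6021, 0.0927, 0.0677]
eef_rot: [3.141, -0.0, 1.571]
force: [0.3, -0.2, 0.2]
grip_width: 0.0548
grip_force: 25.0
```

Emit:
jog_arm([
  [[0, 0, 0.001], 0, 0.045],
  [[0, 0, 0.001], 0, 0.045],
  [[0, 0, 0], 0, 0.045],
])

```text
time_s: 10.8
ee_pos: [0.6025, 0.0928, 0.0673]
eef_rot: [3.14, -0.0, 1.571]
force: [-4.8, -1.0, 15.9]
grip_width: 0.0545
grip_force: 25.0
```

Contact on the seat, so the spool is down. I ease off, open and rise.

Emit:
jog_arm([
  [[0, 0, -0.0015], 0, 0.045],
  [[0, 0, 0], 0, 0.06],
  [[0, 0, 0], 0, 0.094],
  [[0, 0, 0], 0, 0.094],
  [[0, 0, 0], 0, 0.094],
  [[0, 0, 0], 0, 0.094],
  [[0, 0, -0.01], 0, 0.094],
  [[0, 0, -0.02], 0, 0.094],
  [[0, 0, -0.035], 0, 0.094],
  [[0, 0, -0.035], 0, 0.094],
  [[0, 0, -0.035], 0, 0.094],
  [[0, 0, -0.035], 0, 0.094],
])

```text
time_s: 11.8
ee_pos: [0.6016, 0.0927, 0.2396]
eef_rot: [3.141, -0.0, 1.571]
force: [0.7, 0.4, 0.4]
grip_width: 0.0941
grip_force: 0.0
```

Emit:
jog_arm([
  [[0, 0, -0.035], -7.16, 0.094],
  [[0, 0, -0.01], -7.16, 0.094],
  [[0, 0, 0], -7.16, 0.094],
  [[0, 0, 0], -7.16, 0.094],
  [[0, 0, 0], -7.16, 0.094],
  [[0, 0, 0], -7.16, 0.094],
  [[0, 0, 0], -7.16, 0.094],
  [[0, 0, 0], -7.16, 0.094],
  [[0, 0, 0], -7.16, 0.094],
  [[0, 0, 0], -7.16, 0.094],
  [[0, 0, 0], -7.16, 0.094],
  [[0, 0, 0], -7.16, 0.094],
])

```text
time_s: 12.8
ee_pos: [0.6018, 0.0927, 0.2828]
eef_rot: [3.142, 0.0, 3.077]
force: [0.8, -0.5, 0.6]
grip_width: 0.0943
grip_force: 0.0
```

Emit:
jog_arm([
  [[0, 0, 0], -3.1, 0.094],
  [[0, 0, 0], 0, 0.094],
])

```text
time_s: 12.97
ee_pos: [0.6018, 0.0927, 0.2827]
eef_rot: [3.142, 0.001, 3.127]
force: [1.3, 0.4, 0.1]
grip_width: 0.0943
grip_force: 0.0
```

```bash
python3 - <<'E'
from h import *
np.set_printoptions(precision=4,suppress=True)
a=camera("side");b=camera("top")
I=np.hstack([cv2.resize(a["image"][150:280,290:420],(400,400),interpolation=cv2.INTER_CUBIC),cv2.resize(b["image"][160:290,180:310],(400,400),interpolation=cv2.INTER_CUBIC)])
cv2.imwrite("pics/c3.png",cv2.cvtColor(I,cv2.COLOR_RGB2BGR))
for n,c in(("side",a),("top",b)):
    P=cloud(c);img=c["image"].astype(int);red=(img[...,0]>120)&(img[...,1]<70)&(P[...,1]>.15)&(P[...,1]<.25)&(P[...,2]>.11)&(P[...,2]<.23);q=P[red]
    print(n,len(q),q.mean(0) if len(q) else 0)
    m=(abs(P[...,0]-.602)<.035)&(abs(P[...,1]-.09)<.035)&(P[...,2]>.06)&(P[...,2]<.13);print("spool top",np.percentile(P[m][:,2],[50,95,99]) if m.any() else 0)
    for l in("handle_neck","slot_mouth"):
        for r in spot_point(l,c)[:2]: print(l,r["p"],deproj(c,r["at"]),onz(c,r["at"],.1526 if l[0]=="h" else .11))
E
```

```text
side 207 [0.5626 0.2023 0.1619]
spool top [0.0904 0.1068 0.1111]
handle_neck 0.6 [0.5603 0.2039 0.1573] [0.5614 0.2157 0.1526]
slot_mouth 0.92 [0.594  0.2022 0.1188] [0.5966 0.2224 0.11  ]
top 79 [0.5525 0.2069 0.1888]
spool top [0.1017 0.1093 0.1122]
handle_neck 0.42 [0.5066 0.1359 0.5935] [0.5668 0.206  0.1526]
slot_mouth 0.73 [0.521  0.1331 0.5885] [0.5944 0.207  0.11  ]
```

View pics/c3.png

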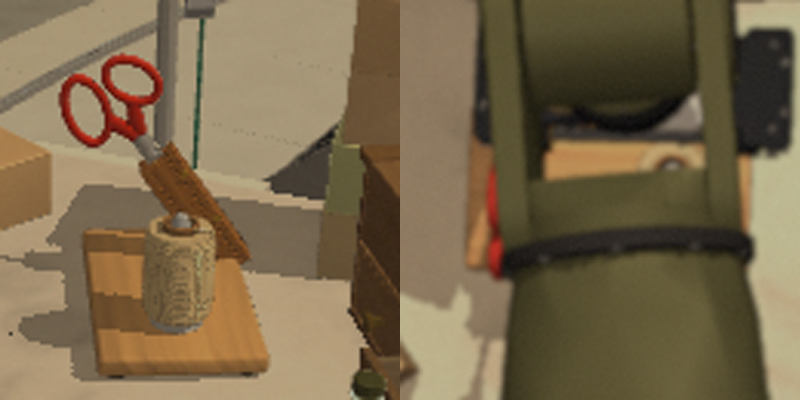

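The spool sits on the washer around the spindle (crop 180,270). The scissors are untouched, with the neck at about crop (135,130). Next I move over the neck and straddle it.

Emit:
jog_arm([
  [[0.0125, 0.038, 0], 0, 0.094],
  [[0.012, 0.038, 0], 0, 0.094],
  [[0.012, 0.038, 0], 0, 0.094],
  [[0, 0, 0.02], 0, 0.094],
  [[0, 0, 0.025], 0, 0.094],
  [[0, 0, 0.025], 0, 0.094],
  [[0, 0, 0.025], 0, 0.094],
  [[0, 0, 0.025], 0, 0.094],
  [[0, 0, 0.02], 0, 0.094],
  [[0, 0, 0.009], 0, 0.094],
  [[0, 0, 0], 0, 0.094],
  [[0, 0, 0], 0, 0.094],
])

```text
time_s: 14.27
ee_pos: [0.5676, 0.2074, 0.1337]
eef_rot: [3.141, 0.0, 3.124]
force: [0.9, -0.6, 0.3]
grip_width: 0.0939
grip_force: 0.0
```

```bash
python3 - <<'E'
from h import *
np.set_printoptions(precision=4,suppress=True)
a=camera("side")
cv2.imwrite("pics/c4.png",cv2.cvtColor(cv2.resize(a["image"][130:260,270:400],(600,600),interpolation=cv2.INTER_CUBIC),cv2.COLOR_RGB2BGR))
o=get_obs();print(o["ee_pos"],o["eef_rot"],o["force"])
E
```

```text
[0.568  0.2075 0.1344] [3.141  0.0017 3.1242] [-0.947   1.0187 -0.079 ]
```

View pics/c4.png

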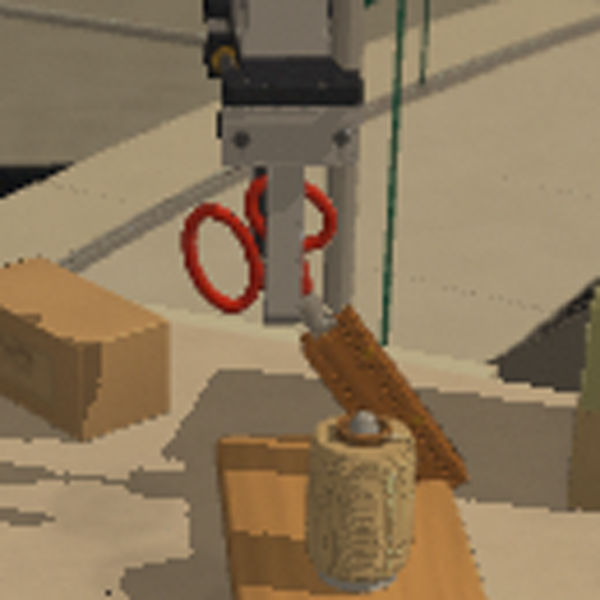

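The front finger is beside the neck (crop 285,300) and well above the block, so I close.

Emit:
jog_arm([
  [[0, 0, 0], 0, 0.03],
  [[0, 0, 0], 0, 0.03],
  [[0, 0, 0], 0, 0.03],
  [[0, 0, 0], 0, 0.03],
  [[0, 0, 0], 0, 0.02],
  [[0, 0, 0], 0, 0.01],
  [[0, 0, 0], 0, 0.002],
  [[0, 0, 0], 0, 0.002],
  [[0, 0, 0], 0, 0.002],
  [[0, 0, 0], 0, 0.002],
], squeeze=30)

```text
time_s: 15.15
ee_pos: [0.5674, 0.2073, 0.1329]
eef_rot: [-3.142, -0.0, 3.125]
force: [0.4, 0.8, -0.3]
grip_width: 0.0307
grip_force: 0.0
```

Emit:
jog_arm([
  [[0, 0, 0], 0, 0.002],
  [[0, 0, 0], 0, 0.002],
  [[0, 0, 0], 0, 0.002],
  [[0, 0, 0], 0, 0.002],
  [[0, 0, 0], 0, 0.002],
  [[0, 0, 0], 0, 0.002],
])

```text
time_s: 15.65
ee_pos: [0.5674, 0.2073, 0.1329]
eef_rot: [-3.142, 0.0, 3.125]
force: [0.3, -0.2, -0.6]
grip_width: 0.0092
grip_force: 30.0
```

Emit:
jog_arm([
  [[0.00287, 0, -0.0041], 0, 0.002],
  [[0.00574, 0, -0.0082], 0, 0.002],
  [[0.00574, 0, -0.0082], 0, 0.002],
  [[0, 0, 0], 0, 0.002],
], squeeze=45)

```text
time_s: 15.98
ee_pos: [0.5525, 0.2079, 0.1558]
eef_rot: [3.141, 0.002, 3.125]
force: [0.1, 0.2, -0.8]
grip_width: 0.0093
grip_force: 45.0
```

Emit:
jog_arm([
  [[0.00861, 0, -0.0123], 0, 0.002],
  [[0.00861, 0, -0.0123], 0, 0.002],
  [[0.00861, 0, -0.0123], 0, 0.002],
  [[0.00861, 0, -0.0123], 0, 0.002],
  [[0.00861, 0, -0.0123], 0, 0.002],
  [[0.00861, 0, -0.0123], 0, 0.002],
  [[0.00861, 0, -0.0123], 0, 0.002],
  [[0, 0, 0], 0, 0.002],
])

```text
time_s: 16.65
ee_pos: [0.4923, 0.209, 0.2423]
eef_rot: [3.14, 0.003, 3.125]
force: [0.6, -0.5, -0.2]
grip_width: 0.0095
grip_force: 45.0
```

```bash
python3 - <<'E'
from h import *
np.set_printoptions(precision=4,suppress=True)
a=camera("side");save(a,"full5.png")
cv2.imwrite("pics/c5.png",cv2.cvtColor(cv2.resize(a["image"][100:260,250:410],(600,600),interpolation=cv2.INTER_CUBIC),cv2.COLOR_RGB2BGR))
o=get_obs();print(o["ee_pos"],o["eef_rot"],o["force"],o["moment"])
E
```

```text
[0.4926 0.2088 0.2408] [3.1407 0.0022 3.1251] [ 0.2204  0.1735 -0.6164] [ 0.0361 -0.0234 -0.0399]
```

View pics/c5.png

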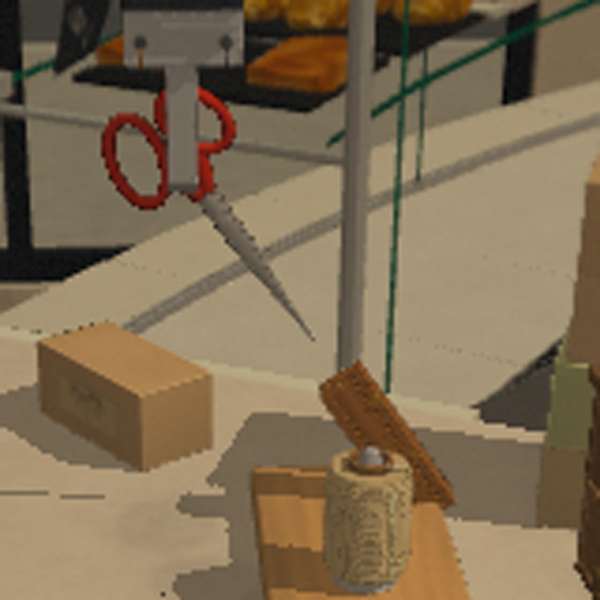

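The scissors are out of the slot, still at about 55° to the horizontal, with the tip at crop (313,340). The jog can only turn about the vertical tool axis. So I'll level them by pivoting them in the pads: blades resting on the block's fixed upper edge, light grip, hand moved on an arc around that edge.

Emit:
jog_arm([
  [[0, 0, -0.01], 0, 0.002],
  [[-0.02, 0, 0], 0, 0.002],
  [[-0.02, 0, 0], 0, 0.002],
  [[-0.02, 0, 0], 0, 0.002],
  [[-0.0125, 0, 0], 0, 0.002],
  [[0, 0, 0.015], 0, 0.002],
  [[0, 0, 0.015], 0, 0.002],
  [[0, 0, 0.012], 0, 0.002],
  [[0, 0, 0.0065], 0, 0.002],
  [[0, 0, 0], 0, 0.002],
])

```text
time_s: 17.53
ee_pos: [0.5648, 0.2071, 0.1994]
eef_rot: [-3.141, -0.003, 3.124]
force: [0.1, 0.4, -0.8]
grip_width: 0.0092
grip_force: 45.0
```

Emit:
jog_arm([
  [[0.006, 0, 0.004], 0, 0.002],
  [[0.006, 0, 0.0045], 0, 0.002],
  [[0, 0, 0], 0, 0.002],
], squeeze=12)

```text
time_s: 17.78
ee_pos: [0.5523, 0.2077, 0.1925]
eef_rot: [3.142, 0.0, 3.125]
force: [-0.8, -0.0, -1.1]
grip_width: 0.0091
grip_force: 12.0
```

Emit:
jog_arm([
  [[0.0077, 0, 0.0048], 0, 0.002],
  [[0.0077, 0, 0.0048], 0, 0.002],
  [[0.0065, 0, 0.007], 0, 0.002],
  [[0.0065, 0, 0.007], 0, 0.002],
  [[0, 0, 0], 0, 0.002],
])

```text
time_s: 18.2
ee_pos: [0.524, 0.2081, 0.1688]
eef_rot: [-3.142, -0.0, 3.125]
force: [0.2, -0.2, -1.7]
grip_width: 0.009
grip_force: 12.0
```

```bash
cat >> h.py <<'E'
def ang(c):
    # angle of blades/handles in the x-z plane near y=.2075, from the side camera
    P=cloud(c);o=get_obs();n=np.array(o["ee_pos"])+[0,0,.019]
    m=(abs(P[...,1]-n[1])<.018)&(P[...,0]>n[0]+.022)&(P[...,0]<n[0]+.16)&(abs(P[...,2]-n[2])<.15)&(P[...,2]>.05)
    q=P[m];return n,q,m
E
python3 - <<'E'
from h import *
np.set_printoptions(precision=4,suppress=True)
a=camera("side");n,q,m=ang(a);print(n,len(q),get_obs()["force"])
i=np.argsort(q[:,0])
for k in np.array_split(q[i],8): print(k.mean(0),k[:,2].std())
cv2.imwrite("pics/c6.png",cv2.cvtColor(cv2.resize(a["image"][120:260,250:410],(640,560),interpolation=cv2.INTER_CUBIC),cv2.COLOR_RGB2BGR))
E
```

```text
[0.5245 0.2081 0.1883] 616 [-0.2024  0.7792 -0.9197]
[0.5514 0.2038 0.1959] 0.019543695098184474
[0.5631 0.2051 0.1789] 0.026764243573545704
[0.5852 0.2036 0.137 ] 0.02390652421206176
[0.598  0.1998 0.1131] 0.0208507032591935
[0.6072 0.1975 0.106 ] 0.02008273119162135
[0.6153 0.1967 0.1008] 0.02015205664869825
[0.6271 0.1968 0.0928] 0.017925803451187494
[0.6445 0.1985 0.0737] 0.017876977138218463
```

View pics/c6.png

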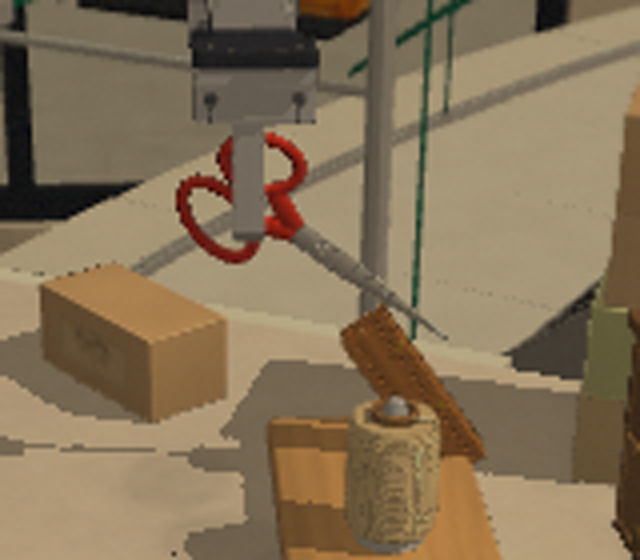

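It works: the blade rests on the block's upper edge (crop 385,310) and has pivoted to about 38°. I continue the arc.

Emit:
jog_arm([
  [[0.0052, 0, 0.008], 0, 0.002],
  [[0.0052, 0, 0.008], 0, 0.002],
  [[0.0038, 0, 0.0088], 0, 0.002],
  [[0.0038, 0, 0.0088], 0, 0.002],
  [[0, 0, 0], 0, 0.002],
])

```text
time_s: 18.67
ee_pos: [0.5055, 0.2081, 0.1332]
eef_rot: [-3.141, -0.003, 3.125]
force: [0.1, 1.3, -1.2]
grip_width: 0.0096
grip_force: 12.0
```

Emit:
jog_arm([
  [[0.0022, 0, 0.0093], 0, 0.002],
  [[0.0022, 0, 0.0093], 0, 0.002],
  [[0.0009, 0, 0.0096], 0, 0.002],
  [[0, 0, 0], 0, 0.002],
])

```text
time_s: 19.0
ee_pos: [0.5006, 0.2081, 0.1048]
eef_rot: [-3.141, -0.003, 3.125]
force: [-0.3, -0.4, -1.7]
grip_width: 0.0092
grip_force: 12.0
```

```bash
cat >> h.py <<'E'
def lev(c,x0,x1):
    # blade: non-wood grey pixels in scissors' plane, above block
    P=cloud(c);n=np.array(get_obs()["ee_pos"])+[0,0,.019];hsv=cv2.cvtColor(c["image"],cv2.COLOR_RGB2HSV)
    m=(abs(P[...,1]-n[1])<.02)&(P[...,0]>n[0]+x0)&(P[...,0]<n[0]+x1)&(abs(P[...,2]-n[2])<.06)&(hsv[...,1]<70)
    q=P[m];f=np.polyfit(q[:,0],q[:,2],1);r=abs(q[:,2]-np.polyval(f,q[:,0]));g=r<.012;f=np.polyfit(q[g,0],q[g,2],1)
    return n,len(q),np.degrees(np.arctan(f[0])),np.polyval(f,n[0])
E
python3 - <<'E'
from h import *
a=camera("side");print(lev(a,.03,.15),get_obs()["force"])
cv2.imwrite("pics/c7.png",cv2.cvtColor(cv2.resize(a["image"][120:260,250:410],(640,560),interpolation=cv2.INTER_CUBIC),cv2.COLOR_RGB2BGR))
E
```

```text
(array([0.50090202, 0.20820126, 0.12473814]), 189, np.float64(-4.767859886322321), np.float64(0.13600770732472997)) [-1.01332263 -0.43246609  0.1287945 ]
```

View pics/c7.png

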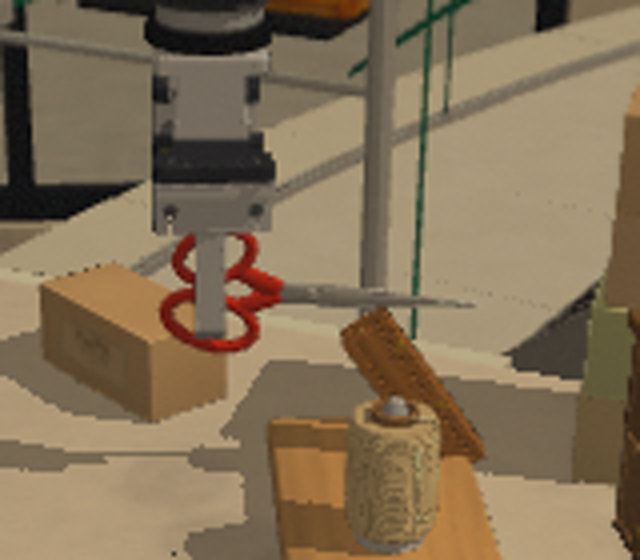

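The blade is nearly level now, about 5° tip-down by both the depth fit and the image line from (285,292) to (470,305). I lower another 9 mm.

Emit:
jog_arm([
  [[0, 0, 0.005], 0, 0.002],
  [[0, 0, 0.004], 0, 0.002],
  [[0, 0, 0], 0, 0.002],
  [[0, 0, 0], 0, 0.002],
])

```text
time_s: 19.38
ee_pos: [0.5015, 0.2084, 0.0979]
eef_rot: [-3.141, -0.0, 3.125]
force: [-0.9, 0.9, -0.2]
grip_width: 0.0094
grip_force: 12.0
```

```bash
python3 - <<'E'
from h import *
for _ in range(3):
    a=camera("side");print(lev(a,.03,.15),lev(a,.03,.1)[2],get_obs()["force"])
E
```

```text
(array([0.50154195, 0.20840481, 0.1170805 ]), 168, np.float64(-1.2064218906435815), np.float64(0.12940455996866362)) -0.7263551568710881 [-0.17214922 -0.22553398 -0.62037641]
(array([0.50156591, 0.20838862, 0.11715604]), 168, np.float64(-0.9556162896209824), np.float64(0.12895534340989137)) -0.8494169445082176 [-0.15451033  0.36342631 -0.61611403]
(array([0.50156669, 0.20842192, 0.11715842]), 171, np.float64(-0.8921576815041591), np.float64(0.12901646524740032)) -0.14648067408597248 [ 1.01092213 -0.19251891 -0.80167244]
```

Within about 1° of level. I squeeze firmly, then lift straight up and centre over the stand.

Emit:
jog_arm([
  [[0, 0, 0], 0, 0.002],
  [[0, 0, 0], 0, 0.002],
  [[0, 0, 0], 0, 0.002],
  [[0, 0, -0.005], 0, 0.002],
  [[0, 0, -0.01], 0, 0.002],
  [[0, 0, -0.02], 0, 0.002],
  [[0, 0, -0.025], 0, 0.002],
  [[0, 0, -0.025], 0, 0.002],
  [[0, 0, -0.025], 0, 0.002],
  [[0, 0, -0.025], 0, 0.002],
  [[0, 0, -0.025], 0, 0.002],
  [[0, 0, -0.02], 0, 0.002],
], squeeze=55)

```text
time_s: 20.53
ee_pos: [0.5015, 0.2084, 0.2814]
eef_rot: [3.141, 0.002, 3.125]
force: [0.2, 0.4, 0.4]
grip_width: 0.0092
grip_force: 55.0
```

Emit:
jog_arm([
  [[-0.01, -0.01, -0.01], 0, 0.002],
  [[-0.01, -0.015, -0.01], 0, 0.002],
  [[-0.01, -0.015, 0], 0, 0.002],
  [[-0.01, -0.015, 0], 0, 0.002],
  [[-0.01, -0.005, 0], 0, 0.002],
  [[0, 0, 0], 0, 0.002],
  [[0, 0, 0], 0, 0.002],
  [[0, 0, 0], 0, 0.002],
])

```text
time_s: 21.2
ee_pos: [0.5502, 0.1483, 0.2982]
eef_rot: [3.141, -0.0, 3.125]
force: [0.3, 0.0, -0.4]
grip_width: 0.0091
grip_force: 55.0
```

```bash
python3 - <<'E'
from h import *
for _ in range(2):
    a=camera("side");print(lev(a,.03,.15),lev(a,.03,.1)[2],get_obs()["force"],get_obs()["grip_width"])
cv2.imwrite("pics/c8.png",cv2.cvtColor(cv2.resize(a["image"][60:280,230:450],(600,600),interpolation=cv2.INTER_CUBIC),cv2.COLOR_RGB2BGR))
E
```

```text
(array([0.5500797 , 0.14838784, 0.31729377]), 267, np.float64(-0.9513698213427695), np.float64(0.3293319913668058)) -1.4277723206419561 [ 0.52688747  0.22132695 -0.21197994] 0.009154752896778199
(array([0.55008984, 0.14835736, 0.31728943]), 267, np.float64(-1.0793552754222764), np.float64(0.3296928911640916)) -1.7263381723542854 [ 0.46095321 -0.27993772 -0.58203025] 0.008999734819536
```

View pics/c8.png

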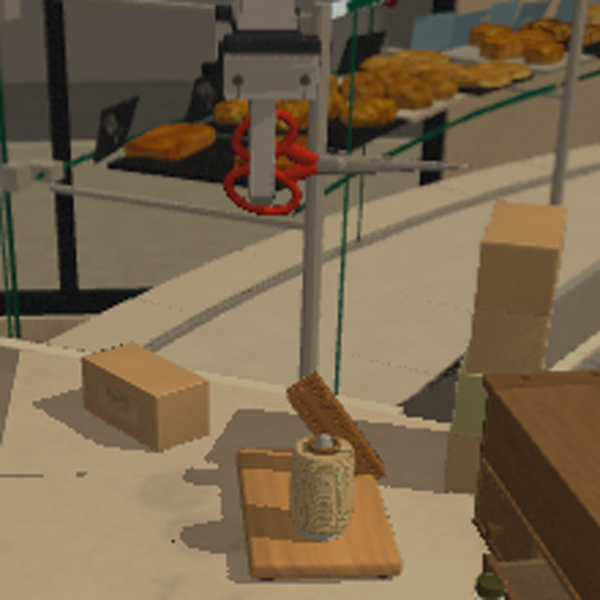

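The scissors are held level about 1° tip-down (blade at crop 320–465, 165), well above the seated spool (325,490). Nothing else has moved, so I hand in.

```bash
python3 -c "
from station import *
print(hand_in())"
```

```text
the job is handed in; nothing more can be done
None
```

The job is handed in at about 21 s of the 53 s allowed: the full spool sits on the spindle's seat, released, and the scissors are held level (about 1° tip-down), over 150 mm above its top and clear of it and the block. The bare core, carton and juice bottle were not touched; the result of the judging was not reported back.

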